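# Ready a sampler drive for its new belt

## Robot

A 6-joint arm with a two-finger parallel gripper is mounted at the origin on the work surface. World frame = base frame: x ahead of the robot, y to its left, z up, the work surface at z = 0. Lengths are in m, angles in rad, forces in N, time in s.
With the tool pointing down it reaches from about 0.35 to 0.95 m from the base axis. Payload 17.4 kg.
Tool frame: the origin (TCP) lies on the centre line of the jaws, within the pads' length; the fingertips stand 14 mm ahead of it and the grasp point (between the pads) lies 5 mm behind it (nose_length is the distance from the TCP to the fingertips, in m); z points along the fingers, y is the line along which they close (so a half turn about z gives the same grasp; the last joint's range is limited). The gripper opens to 93 mm and grips with 3 to 60 N. Pads are 15 mm wide; open, the fingers measure 128 mm over their backs; the gripper's body (75 mm by 188 mm) begins 65 mm behind the grasp point.
Start: joints at [-1.26, 0.116, 1.442, -0, 1.584, -0.038], TCP at [0.231, -0.634, 0.233] pointing down, gripper open.
Joint ranges: [-2.83, 2.83], [-0.83, 2.19], [0.07, 2.5], [-1.14, 4.28], [0.01, 3], [-2.97, 2.97]. Speed limits (rad/s): [1.89, 1.89, 2.22, 3.14, 3.14, 3.14].

## Interface

Orientations are given as a 3x3 rotation matrix whose columns are the frame's x, y, z axes.
In Python, from rig import * gives the robot as it stands.
- The arm moves only by the tool drive_tool, never from a script. Its arguments are lists of equal length, an entry for each row: "translation": the shift along the tool's x, y, z each as a share of 0.4 m, from -1 to 1, a list of three; "spin": the turn about the tool's z as a share of 45 degrees, from -1 to 1. In form: {"translation": [[tx, ty, tz], ...], "spin": [spin, ...]}. A call has 1 to 12 rows; each row is the pose to reach, as a shift and turn from the pose commanded when the call began, along the tool's axes at that moment; what a row does not reach only later rows make up. A row lasts 1/8 s, in which the tool goes at most 62.5 mm and 10.7 degrees, less where a joint would pass 70% of its speed; a pose out of reach is approached as far as the arm can. A call with a number of a shift or a turn outside -1 to 1 is refused whole. A call with a gripper value outside its range is refused whole. "gripper" is the closure, from 0 (fully open) to 1 (shut), set as the call begins (left out, the last holds). The fingers move at their own pace and stop on an object; "force" is the grip in N (left out, the last holds). Time passes only in rows, so rows that repeat a pose let the fingers close. It gives the time, the measured TCP pose, the force, the opening and the grip force at its end, in the units of the state.
- sense(): the state, without advancing time (a new reading comes with each control period).
- get_image(name): name is "side" or "top"; returns the picture (400x640x3 uint8, red, green, blue); there is no depth.
- camera_params(name): a dict with "vfov" (degrees; the focal length in pixels is half the picture's height over the tangent of half this angle, whatever the lens; pixels are square), "cx", "cy" (the principal point, pixels), "origin" and "orientation" of the camera in the world. Camera axes: x right, y down, z forward; pixel columns grow to the right and rows downward; lengths in m; the calibration is good to about 2 mm. A picture is of the moment at which its call begins. camera_params takes no time and is no camera call.
- hand_in(): hands the job in; it is judged then, once.
The state is a dict: "clock": time; "joints": joint angles; "joint_vel": joint speeds; "joint_torque": joint torques, N m; "eef_pos": TCP position; "orientation": TCP orientation; "contact_force": force on the tool from outside, world axes, zero at the start; "torque": the same for the moment, N m; "opening": finger opening in m; "gripper_force": force on a finger pad.
Only numpy, scipy, OpenCV 4.12 (cv2) and the standard library are available. Lean on these libraries where they do the work, as an engineer would, in place of code of your own. Each camera call takes 0.05 s, during which the arm holds its last target. There are 200 camera calls.

## Task

Get this sampler drive ready for its new belt: of the three look-alike white idler sleeves, take the middle-sized one, which runs closely on the bare upright idler post, set it over the post right down on the plate and let go of it. Then push the sprung tensioner arm back, away from the post, until its ratchet pawl has clicked in behind the tooth and the arm is well past the click, near its stop, and finish holding it pressed back there with the gripper, keeping the spring's load off the pawl. Leave the other two sleeves and the things lying around where they are.

Things in the scene. Friction and masses are not known exactly. Their poses are not given: they have to be found in the camera images.
- sleeve_middle_mid (a point): Middle-sized idler sleeve: white plastic tube standing upright on the bench, outer diameter 40 mm, bore 20 mm, 40 mm tall (the one to fit: 2 mm of play all round on the 16 mm post). This point is its centre, 20 mm above its underside; z is its bore axis. About 80 g.
- sleeve_small_mid (a point): Small idler sleeve: white plastic tube standing upright on the bench, outer diameter 32 mm, bore 12 mm, 40 mm tall (does not go on the post). This point is its centre, 20 mm above its underside; z is its bore axis.
- sleeve_large_mid (a point): Large idler sleeve: white plastic tube standing upright on the bench, outer diameter 50 mm, bore 30 mm, 40 mm tall (far too loose on the post). This point is its centre, 20 mm above its underside; z is its bore axis.
- unit: The drive unit: a fixed aluminium base plate 280 x 240 x 10 mm. Origin at the centre of its underside, on the bench; x along the 280 mm side, y along the 240 mm side, z up. In this frame, the idler post stands at (-70, 70), the arm's pivot at (50, -30), a motor pulley 56 mm across and 53 mm high at (75, 70), and the pawl with its two guide cheeks, 34 mm high, lies at x 86 to 140, y -48 to -12 (mm).
- post_foot (a point): Foot of the bare steel idler post, on its axis at the plate's top (10 mm above the bench). The post is 16 mm in diameter and 29 mm tall above this point; its top 6 mm taper to 10 mm; at its foot is a collar 30 mm in diameter and 1 mm high on which the sleeve sits (its centre then 21 mm above this point). z is up.
- pivot (a point): Vertical pivot axis of the tensioner arm, at the plate's top. From the pivot the arm points along the unit's -x when at rest. A spring turns it back to rest: about 3.5 N felt at the roller at rest, rising to about 10 N at the stop, and up to about 2 N more while the tooth lifts the pawl (0.1 to 0.4 rad); more if the push rubs across the roller.
- roller (a point): Point on the axis of the tensioner's upright black roller at the free end of its steel arm, 110 mm from the pivot, 55 mm above the bench. The roller is 22 mm in diameter and spans 28 to 74 mm above the bench, does not spin on its arm, and stands clear above the arm bar (top at 26 mm above the bench, 20 mm wide): push it sideways or take it from above.
- tensioner (a joint): Angle of the tensioner arm (rad): 0 at rest (start), growing anticlockwise seen from above: the roller moves along the unit's -y, away from the post, on an arc of 110 mm radius about the pivot. The pawl clicks in behind the tooth at about 0.41; let go after that, the arm falls back on to the pawl at about 0.39. Hard stop at 0.62.
- pawl (a joint): Lift of the spring-loaded pawl slider (m): 0 when fully in (at the start, and again after the click), up to about 0.005 while the tooth pushes it outward.
- screwdriver: A screwdriver lying on the bench; leave it alone.
- bottle: A small amber jar, 54 mm in diameter, 70 mm tall; origin at its underside; leave it alone.
- cell_case: A grey and black case for sample cells, 92 x 62 x 34 mm; origin at its underside; leave it alone.
Mind the look-alikes: they are no part of the job. Leave any yellow look-alike of the part that bears sleeve_middle_mid alone.

How it is judged:
By the outcome, as a careful person would: the job done as asked, in the order asked, and still so for the second after the job is handed in, while the arm keeps its last pose, push and grip.
It also fails if it takes over 58 s, if anything falls off the work surface, if the arm or the gripper's body presses on something with over 40 N, if the wrist force passes 120 N, or if a joint passes its speed limit or range.

## Working session

There is one attempt and no reset: what is moved stays moved. The work goes in short steps, Python scripts to look and compute and a tool call to move; the robot and the scene stay as the last step left them, time stands still between calls to the robot, and variables do not carry over. Pictures are saved under pics/ and viewed, at most 10 in all, crops included, and the job is handed in when it is done.

Besides the shell and the picture viewer there is one more tool, called in YAML: its name, and indented under it one key for each argument. drive_tool: Moves the arm, as the interface text tells. Shift numbers are shares of 0.4 m and turn numbers shares of 45 degrees, none past 1 either way. Its arguments: {"type":"object","properties":{"translation":{"type":"array"},"spin":{"type":"array"},"gripper":{"type":"number"},"force":{"type":"number"}},"required":["translation","spin"]}

```bash
mkdir -p pics; ls
python3 - <<'E'
from rig import *
import cv2
for n in("side","top"):
    p=camera_params(n);print(n,p)
    cv2.imwrite(f"pics/{n}0.png",get_image(n)[:,:,::-1])
s=sense();print(s["eef_pos"],s["orientation"],s["opening"],s["clock"])
E
```

```text
pics
side {'vfov': 45.05504186829036, 'cx': 319.21796072712635, 'cy': 202.01517139178264, 'origin': array([ 0.34030934, -0.7583724 ,  1.00181231]), 'orientation': array([[ 0.9606524 , -0.19648281,  0.1963198 ],
       [-0.27717742, -0.72365252,  0.63205989],
       [ 0.01787842, -0.66160527, -0.74963914]])}
top {'vfov': 46.21877363738858, 'cx': 321.17695103418083, 'cy': 199.3949196071111, 'origin': array([0.45062092, 0.06824018, 1.62739866]), 'orientation': array([[-0.01502849, -0.99644141,  0.08293772],
       [-0.99978655,  0.0137991 , -0.01537648],
       [ 0.0141773 , -0.0831511 , -0.9964361 ]])}
[ 0.23062794 -0.63421074  0.23200708] [[ 9.39786131e-01  3.41762959e-01 -3.29358419e-04]
 [ 3.41763118e-01 -9.39785658e-01  9.42374965e-04]
 [ 1.25425384e-05 -9.98193481e-04 -9.99999502e-01]] 0.09305534662807481 0.1
```

View pics/top0.png

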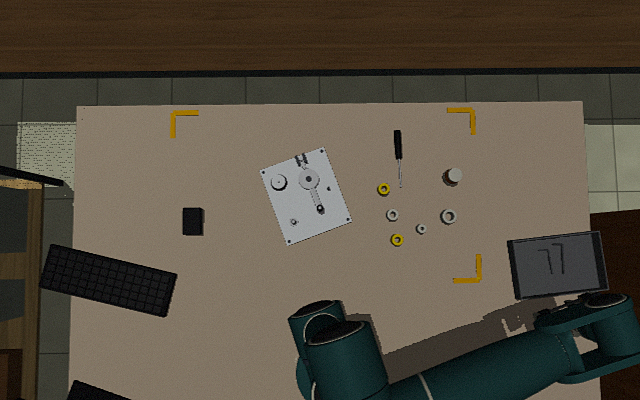

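View pics/side0.png

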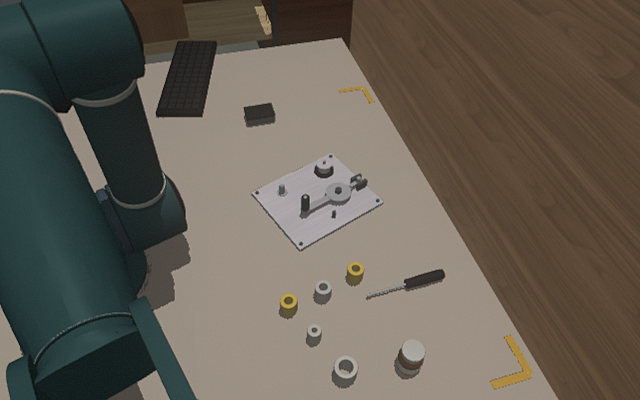

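Top picture: white sleeves at about (392,215), (421,229) and (448,216), with yellow look-alikes at (384,188) and (397,240). In the side picture the whites are at (323,290), (314,333) and (345,370). The middle-sized one looks to be top (392,215), side (323,290). I'll confirm that in an enlarged crop.

Run:
```python
import cv2,numpy as np
t=cv2.imread("pics/top0.png");s=cv2.imread("pics/side0.png")
a=cv2.resize(t[140:250,255:465],None,fx=3.8,fy=3.8,interpolation=cv2.INTER_CUBIC)[:,:798]
b=cv2.resize(s[145:395,240:440],None,fx=3,fy=2.4*1.25,interpolation=cv2.INTER_CUBIC)
cv2.imwrite("pics/ctop.png",a)
cv2.imwrite("pics/cside.png",cv2.resize(s[145:395,240:460],None,fx=2.4,fy=2.4,interpolation=cv2.INTER_CUBIC))
```

```text
(no output)
```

View pics/ctop.png

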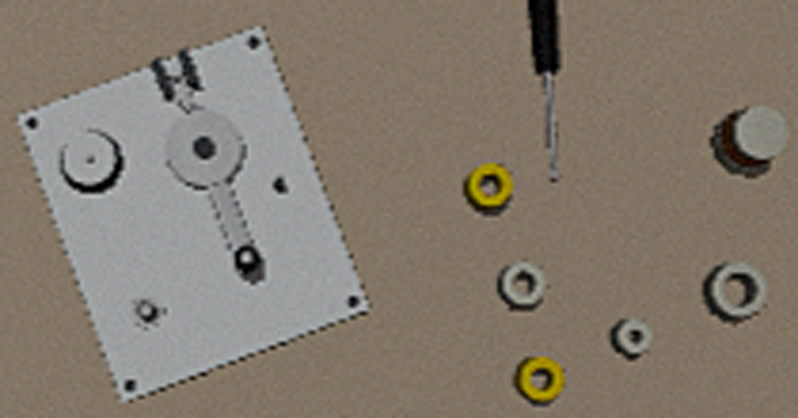

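View pics/cside.png

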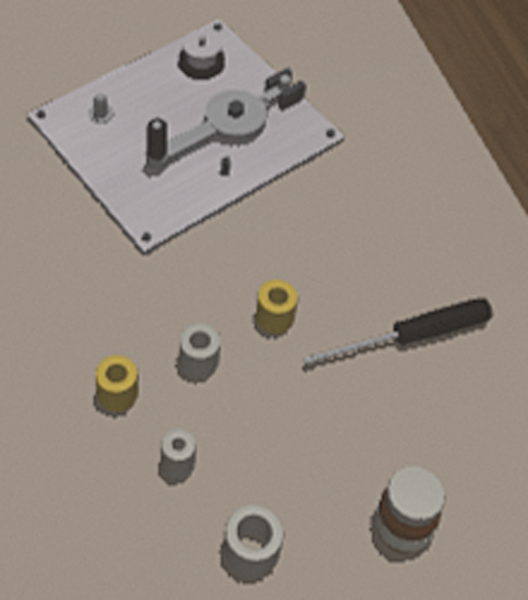

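Crops: the plain white middle-sized sleeve lies at top crop (522,286) and side crop (200,340). It is bigger than the small one (632,338) and smaller than the large one (736,292), so it is the one. The yellow ones stay. Next I measure it and the unit.

```bash
cat > h.py <<'E'
import cv2,numpy as np
from rig import *
from scipy.optimize import least_squares
P={n:camera_params(n) for n in("side","top")}
def proj(n,X):
    p=P[n];f=200/np.tan(np.radians(p["vfov"]/2))
    c=(np.atleast_2d(X)-p["origin"])@p["orientation"]
    return c[:,:2]/c[:,2:]*f+[p["cx"],p["cy"]]
def tri(uv):
    g=lambda X:np.concatenate([(proj(n,X)[0]-uv[n]) for n in uv])
    r=least_squares(g,[.5,0,.03]);return r.x,r.fun
def onz(n,uv,z):
    return least_squares(lambda a:proj(n,[a[0],a[1],z])[0]-uv,[.5,0]).x
def blob(img,u,v,w=16,sat=45):
    h=cv2.cvtColor(img,cv2.COLOR_BGR2HSV)
    m=((h[...,1]<sat)).astype(np.uint8)
    k,l,st,c=cv2.connectedComponentsWithStats(m[v-w:v+w,u-w:u+w],connectivity=4)
    i=l[w,w] or 1+np.argmax(st[1:,4])
    return c[i]+[u-w,v-w],st[i]
E
python3 - <<'E'
from h import *
t=cv2.imread("pics/top0.png");s=cv2.imread("pics/side0.png")
T=lambda x,y:np.array([(x+.5)/3.8-.5+255,(y+.5)/3.8-.5+140])
S=lambda x,y:np.array([(x+.5)/2.4-.5+240,(y+.5)/2.4-.5+145])
pts=dict(mid=((523,283),(200,339)),small=((633,336),(178,443)),large=((738,290),(254,531)),
 post=((148,311),(100,98)),roller=((247,258),(156,124)),pulley=((91,160),(202,45)),pivot=((204,147),(236,107)),
 c1=((18,118),(218,20)),c2=((262,27),(344,137)),c3=((368,308),(146,252)),c4=((124,400),(28,118)))
for k,(a,b) in pts.items():
    X,r=tri(dict(top=T(*a),side=S(*b)));print(k,(X*1e3).round(1),r.round(2))
for im,pp in((t,[(392,215),(421,229),(448,216)]),(s,[(323,291),(314,334),(345,370)])):
    for u,v in pp:
        print(u,v,im[v-3:v+4:3,u-14:u+15:4].tolist() if u in(392,323) else '')
E
```

```text
mid [ 529.3 -197.2   38.9] [ 0. -0. -0.  0.]
small [ 480.2 -294.8   36.7] [-0.02  0.12  0.08 -0.01]
large [ 520.6 -390.7   36.8] [ 0.01 -0.06 -0.04  0.  ]
post [509.  138.3  39.2] [-0.    0.03  0.02 -0.  ]
roller [552.1  50.   76.9] [-0.03  0.18  0.14 -0.02]
pulley [644.9 187.6  43. ] [ 0.01 -0.04 -0.03  0.  ]
pivot [655.8  86.6  36.6] [-0.01  0.04  0.03 -0.  ]
c1 [687.5 256.5  11.6] [-0.03  0.16  0.14 -0.02]
c2 [769.7  32.1  10.6] [-0.    0.01  0.01 -0.  ]
c3 [510.7 -60.7   5.5] [ 0.02 -0.13 -0.1   0.01]
c4 [428.4 162.6   2.9] [-0.05  0.5   0.41 -0.04]
392 215 [[[99, 114, 133], [99, 121, 132], [57, 74, 77], [104, 118, 117], [30, 35, 34], [105, 119, 128], [103, 119, 130], [99, 116, 128]], [[104, 120, 134], [99, 121, 130], [20, 20, 23], [105, 123, 132], [35, 36, 37], [106, 118, 118], [99, 116, 129], [101, 117, 127]], [[107, 125, 134], [96, 114, 126], [90, 102, 115], [144, 158, 157], [140, 151, 149], [104, 123, 138], [103, 121, 132], [99, 110, 126]]]
421 229 
448 216 
323 291 [[[133, 145, 156], [134, 148, 159], [154, 163, 165], [75, 80, 84], [71, 76, 79], [156, 164, 166], [133, 145, 157], [134, 144, 156]], [[132, 144, 156], [136, 147, 159], [143, 150, 153], [159, 168, 169], [159, 168, 170], [139, 144, 147], [136, 147, 159], [132, 144, 156]], [[132, 144, 155], [101, 108, 118], [74, 79, 81], [94, 100, 102], [98, 105, 106], [72, 77, 79], [134, 145, 157], [132, 146, 156]]]
314 334 
345 370
```

```bash
cat >> h.py <<'E'
def unit(p,X):
    c,s=np.cos(p[2]),np.sin(p[2]);X=np.atleast_2d(np.array(X,float))
    return np.c_[p[0]+c*X[:,0]-s*X[:,1],p[1]+s*X[:,0]+c*X[:,1],X[:,2]]
E
python3 - <<'E'
from h import *
T=lambda q:(np.array(q)+.5)/3.8-.5+[255,140]
S=lambda q:(np.array(q)+.5)/2.4-.5+[240,145]
L=[((148,311),(100,98),(-.07,.07,.039)),((247,258),(156,124),(-.06,-.03,.074)),
((18,118),(218,20),(.14,.12,.01)),((262,27),(344,137),(.14,-.12,.01)),((368,308),(146,252),(-.14,-.12,.01)),((124,400),(28,118),(-.14,.12,.01))]
for use in(("top",),("side",),("top","side")):
    def g(p):
        W=unit(p,[l[2] for l in L])
        return np.concatenate([((proj(n,W)-(T if n=="top" else S)([l[n=="side"] for l in L]))).ravel() for n in use])
    r=least_squares(g,[.6,.1,-1.2]+[0]*0)
    for a in(-1.9,-.5,.4,1.2,2.5):
        q=least_squares(g,[.6,.1,a]); r=q if q.cost<r.cost else r
    W=unit(r.x,[(-.07,.07,.039),(-.06,-.03,.055),(.05,-.03,.01)])
    print(use,r.x.round(4),(W*1e3).round(1).tolist(),r.fun.reshape(-1,2).round(2).tolist())
# sleeve: plane z=.04 by each cam
print(onz("top",T((523,283)),.04),onz("side",S((200,339)),.04))
# refined ring centroid: bright pixels
for n,(u,v),(rx,ry) in(("top",(392,215),(8,8)),("side",(323,287),(10,8))):
    im=cv2.imread(f"pics/{n}0.png").astype(int); 
    w=14;g=im[v-w:v+w+1,u-w:u+w+1]; d=g[...,0]*1.0-g[...,2]
    big=cv2.resize(d.astype(np.float32),None,fx=8,fy=8,interpolation=cv2.INTER_CUBIC)
    m=((big>-13)).astype(np.uint8)
    lum=cv2.resize(g[...,1].astype(np.float32),None,fx=8,fy=8,interpolation=cv2.INTER_CUBIC)
    m&=(lum>(135 if n=="top" else 152)).astype(np.uint8)
    cs,_=cv2.findContours(m,cv2.RETR_EXTERNAL,cv2.CHAIN_APPROX_NONE);c=max(cs,key=cv2.contourArea)
    e=cv2.fitEllipse(cv2.convexHull(c)); uv=(np.array(e[0])+.5)/8-.5+[u-w,v-w]
    print(n,uv,np.array(e[1])/8,onz(n,uv,.04))
E
```

```text
('top',) [0.5994 0.0975 0.3471] [[509.8, 139.5, 39.0], [553.2, 48.9, 55.0], [656.6, 86.3, 10.0]] [[-0.38, -0.18], [0.27, -0.09], [-0.42, -0.55], [-0.06, -0.57], [0.79, 0.41], [-0.2, 0.95]]
('side',) [0.5986 0.0973 0.3581] [[508.5, 138.3, 39.0], [552.9, 48.2, 55.0], [656.0, 86.7, 10.0]] [[-0.16, 0.08], [0.63, 1.16], [-0.04, -0.12], [0.45, -0.49], [-0.2, 0.14], [-0.72, -1.05]]
('top', 'side') [0.599  0.0974 0.3531] [[509.1, 138.9, 39.0], [553.0, 48.6, 55.0], [656.2, 86.6, 10.0]] [[-0.19, 0.02], [0.38, -0.05], [-0.55, -0.14], [-0.34, -0.55], [0.97, 0.26], [0.12, 1.19], [-0.02, -0.12], [0.63, 1.05], [0.36, -0.13], [0.55, -0.31], [-0.43, -0.01], [-0.55, -1.36]]
[ 0.52925598 -0.19701852] [ 0.52910936 -0.19788391]
top [392.53025341 214.04417133] [10.3523941  10.69037628] [ 0.52945066 -0.1979337 ]
side [322.92921162 286.34309578] [13.85837746 15.95236683] [ 0.5285699  -0.19879866]
```

drive_tool:
  translation:
    - [1,-0.77,0]
    - [1,-0.77,0]
    - [1,-0.77,0]
    - [1,-0.77,0]
    - [1,-0.77,0]
    - [1,-0.77,0]
    - [1,-0.77,0]
    - [1,-0.77,0]
    - [1,-0.77,0]
    - [1,-0.77,0]
    - [1,-0.77,0]
    - [1,-0.77,0]
  spin: [0,0,0,0,0,0,0,0,0,0,0,0]
  gripper: 0.2
  force: 15

```text
clock: 1.6
eef_pos: [0.5008, -0.2092, 0.2327]
orientation: [[0.94, 0.34, -0.0], [0.34, -0.94, -0.0], [-0.0, 0.0, -1.0]]
contact_force: [-0.3, 0.4, -0.7]
opening: 0.0746
gripper_force: 0.0
```

```bash
cat >> h.py <<'E'
def go(x,y,z):
    s=sense();d=(np.array([x,y,z])-s["eef_pos"])
    print("t",s["clock"],"pos",s["eef_pos"].round(4),"F",np.round(s["contact_force"],1),"open",round(s["opening"],4))
    print("yaw",np.degrees(np.arctan2(s["orientation"][1,0],s["orientation"][0,0])).round(2),"shares",(s["orientation"].T@d/.4).round(4))
E
python3 -c "
from h import *
go(.529,-.198,.023)"
```

```text
t 1.6 pos [ 0.5008 -0.2092  0.2327] F [-0.3  0.4 -0.7] open 0.0746
yaw 19.89 shares [ 0.0758 -0.0025  0.5242]
```

drive_tool:
  translation:
    - [0.076,-0.003,0.1]
    - [0.076,-0.003,0.24]
    - [0.076,-0.003,0.36]
    - [0.076,-0.003,0.44]
    - [0.076,-0.003,0.5]
    - [0.076,-0.003,0.524]
    - [0.076,-0.003,0.524]
  spin: [0,0,0,0,0,0,0]

```text
clock: 2.48
eef_pos: [0.5293, -0.1971, 0.0231]
orientation: [[0.94, 0.341, -0.0], [0.341, -0.94, 0.0], [-0.0, -0.0, -1.0]]
contact_force: [0.2, -0.0, -0.3]
opening: 0.0746
gripper_force: 0.0
```

Run:
```python
from h import *
go(.529,-.198,.023)
a=get_image("top")[:,:,::-1][185:245,350:440];b=get_image("side")[:,:,::-1][240:340,260:390]
a=cv2.resize(a,(600,400),interpolation=3)[:, :400];b=cv2.resize(b,(520,400),interpolation=3)[:,:400]
cv2.imwrite("pics/g1.png",np.hstack([a,b]))
```

```text
t 2.475 pos [ 0.5293 -0.1971  0.0231] F [ 0.2 -0.  -0.3] open 0.0746
yaw 19.95 shares [-0.0015  0.0019  0.0002]
```

View pics/g1.png

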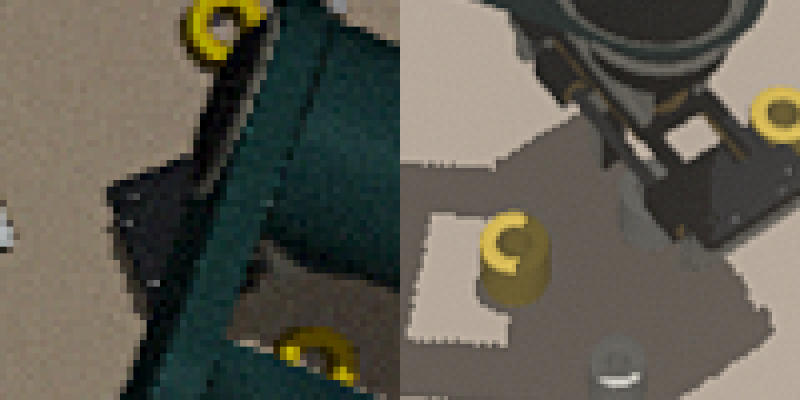

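The sleeve's lower body shows at crop (640,215), between the fingers, and both yellow sleeves are clear of the gripper. I'll close on it.

drive_tool:
  translation:
    - [0,0,0]
    - [0,0,0]
    - [0,0,0]
    - [0,0,0]
    - [0,0,0]
    - [0,0,0]
  spin: [0,0,0,0,0,0]
  gripper: 1
  force: 20

```text
clock: 3.32
eef_pos: [0.5296, -0.1968, 0.0232]
orientation: [[0.94, 0.342, 0.0], [0.342, -0.94, -0.0], [0.0, 0.0, -1.0]]
contact_force: [0.3, -0.8, 3.2]
opening: 0.0394
gripper_force: 20.0
```

drive_tool:
  translation:
    - [0,0,-0.1]
    - [0,0,-0.25]
    - [0,0,-0.37]
    - [0,0,-0.37]
    - [0,0,-0.37]
  spin: [0,0,0,0,0]

```text
clock: 3.95
eef_pos: [0.5291, -0.1965, 0.1698]
orientation: [[0.94, 0.342, -0.001], [0.342, -0.94, 0.001], [-0.001, -0.001, -1.0]]
contact_force: [-0.1, -0.9, -0.9]
opening: 0.0389
gripper_force: 20.0
```

Run:
```python
from h import *
go(.509,.139,.12)
a=get_image("side")[:,:,::-1]
u,v=proj("side",sense()["eef_pos"]-[0,0,.003])[0].astype(int);print(u,v)
cv2.imwrite("pics/g2.png",cv2.resize(a[v-60:v+60,u-70:u+70],None,fx=5,fy=5,interpolation=3))
```

```text
t 3.95 pos [ 0.5291 -0.1965  0.1698] F [-0.1 -0.9 -0.9] open 0.0389
yaw 19.98 shares [ 0.2395 -0.8052  0.1252]
324 253
```

View pics/g2.png

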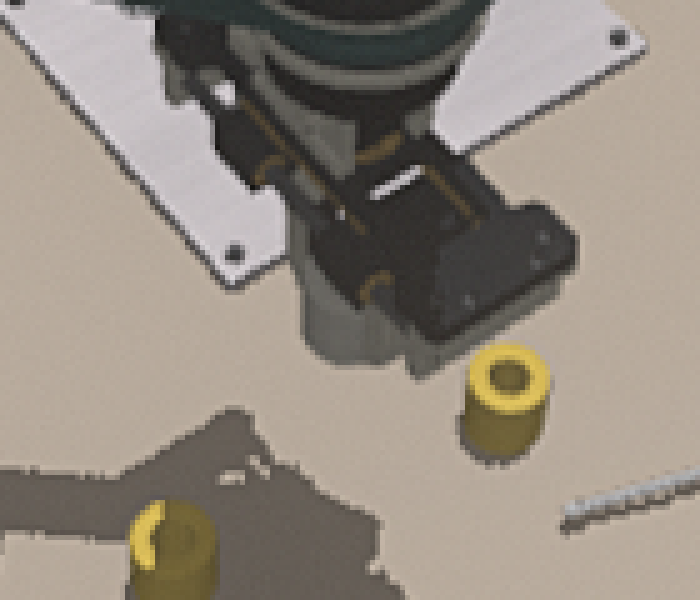

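Held upright, lower edge visible at crop (345,362) and nothing else disturbed. I'll carry it over the post.

drive_tool:
  translation:
    - [0.06,-0.15,0]
    - [0.1,-0.3,0]
    - [0.14,-0.45,0]
    - [0.2,-0.6,0]
    - [0.23,-0.72,0]
    - [0.242,-0.79,0]
    - [0.242,-0.805,0]
    - [0.242,-0.805,0.1]
    - [0.242,-0.805,0.2]
    - [0.242,-0.805,0.22]
    - [0.242,-0.805,0.22]
  spin: [0,0,0,0,0,0,0,0,0,0,0]

```text
clock: 5.38
eef_pos: [0.5105, 0.1384, 0.0832]
orientation: [[0.94, 0.341, -0.001], [0.341, -0.94, -0.0], [-0.001, -0.0, -1.0]]
contact_force: [0.9, 0.4, -0.2]
opening: 0.0386
gripper_force: 20.0
```

Run:
```python
from h import *
go(.5098,.1393,.034)
s=sense();a=get_image("side")[:,:,::-1]; b=get_image("top")[:,:,::-1]
o=s["eef_pos"]
u,v=proj("side",o-[0,0,.03])[0].astype(int)
im=cv2.resize(a[v-40:v+40,u-50:u+50],None,fx=7,fy=7,interpolation=3)
th=np.linspace(0,6.283,40)
c=o-s["orientation"][:,0]*.0009
for z,r,cc,col in((-.023,.02,c,(0,0,255)),(.017,.02,c,(0,200,0)),(.039-o[2],.005,np.array([.509,.139,o[2]]),(255,0,0))):
    q=(proj("side",np.c_[cc[0]+r*np.cos(th),cc[1]+r*np.sin(th),0*th+o[2]+z])-[u-50,v-40]+.5)*7
    cv2.polylines(im,[q.astype(int)],True,col,1)
cv2.imwrite("pics/g3.png",im)
```

```text
t 5.375 pos [0.5105 0.1384 0.0832] F [ 0.9  0.4 -0.2] open 0.0386
yaw 19.95 shares [-0.0009 -0.0026  0.1231]
```

View pics/g3.png

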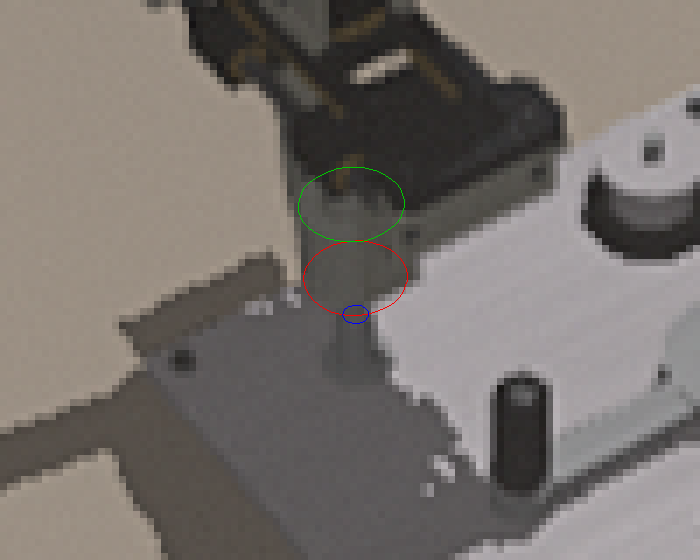

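The overlay agrees: the post shaft is centred near crop column 355, under the sleeve's lower rim circle (302–408). I'll lower it gently.

drive_tool:
  translation:
    - [-0.001,-0.002,0.02]
    - [-0.001,-0.002,0.04]
    - [-0.001,-0.002,0.055]
    - [-0.001,-0.002,0.063]
    - [-0.001,-0.002,0.07]
    - [-0.001,-0.002,0.07]
  spin: [0,0,0,0,0,0]

```text
clock: 6.22
eef_pos: [0.5097, 0.1396, 0.0549]
orientation: [[0.94, 0.342, -0.0], [0.342, -0.94, -0.0], [-0.0, -0.0, -1.0]]
contact_force: [-0.4, -0.3, -1.4]
opening: 0.0391
gripper_force: 20.0
```

drive_tool:
  translation:
    - [0,0,0.01]
    - [0,0,0.02]
    - [0,0,0.03]
    - [0,0,0.04]
    - [0,0,0.046]
    - [0,0,0.049]
    - [0,0,0.049]
  spin: [0,0,0,0,0,0,0]

```text
clock: 7.1
eef_pos: [0.5097, 0.1396, 0.0354]
orientation: [[0.94, 0.342, -0.0], [0.342, -0.94, -0.0], [-0.0, -0.0, -1.0]]
contact_force: [-0.2, -0.5, -0.5]
opening: 0.0391
gripper_force: 20.0
```

drive_tool:
  translation:
    - [0,0,0.002]
    - [0,0,0.003]
    - [0,0,0.004]
    - [0,0,0.004]
  spin: [0,0,0,0]

```text
clock: 7.6
eef_pos: [0.5099, 0.1396, 0.0342]
orientation: [[0.94, 0.342, 0.0], [0.342, -0.94, 0.0], [0.0, 0.0, -1.0]]
contact_force: [-2.4, 0.1, 4.5]
opening: 0.0386
gripper_force: 20.0
```

Seated: there is a 4.5 N upward reaction at exactly the expected height. I'll open partly, then rise.

drive_tool:
  translation:
    - [0,0,0]
    - [0,0,0]
    - [0,0,0]
    - [0,0,0]
    - [0,0,0]
  spin: [0,0,0,0,0]
  gripper: 0.3

```text
clock: 8.22
eef_pos: [0.5098, 0.1396, 0.0338]
orientation: [[0.94, 0.342, -0.0], [0.342, -0.94, 0.0], [0.0, -0.0, -1.0]]
contact_force: [-0.5, 0.2, 0.2]
opening: 0.065
gripper_force: 0.0
```

drive_tool:
  translation:
    - [0,0,-0.05]
    - [0,0,-0.15]
    - [0,0,-0.25]
    - [0,0,-0.25]
  spin: [0,0,0,0]

```text
clock: 8.72
eef_pos: [0.5112, 0.1399, 0.1387]
orientation: [[0.94, 0.342, 0.006], [0.342, -0.94, 0.001], [0.006, 0.001, -1.0]]
contact_force: [0.6, 0.2, -0.6]
opening: 0.0651
gripper_force: 0.0
```

Run:
```python
from h import *
go(.553,.0486,.055)
```

```text
t 8.725 pos [0.5112 0.1399 0.1387] F [ 0.6  0.2 -0.6] open 0.0651
yaw 19.99 shares [0.0188 0.2501 0.2095]
```

drive_tool:
  translation:
    - [0.02,0.12,0]
    - [0.02,0.25,0]
    - [0.02,0.25,0]
    - [0.02,0.25,0]
  spin: [0,0,0,0]

```text
clock: 9.22
eef_pos: [0.5512, 0.0485, 0.1338]
orientation: [[0.94, 0.341, -0.0], [0.341, -0.94, 0.0], [-0.0, -0.0, -1.0]]
contact_force: [-0.8, 0.5, 0.6]
opening: 0.0651
gripper_force: 0.0
```

Run:
```python
from h import *
go(.553,.0486,.055)
a=get_image("side")[:,:,::-1]
cv2.imwrite("pics/g4.png",cv2.resize(a[120:250,240:390],None,fx=4.5,fy=4.5,interpolation=3))
```

```text
t 9.225 pos [0.5512 0.0485 0.1338] F [-0.8  0.5  0.6] open 0.0651
yaw 19.95 shares [0.0043 0.0014 0.197 ]
```

View pics/g4.png

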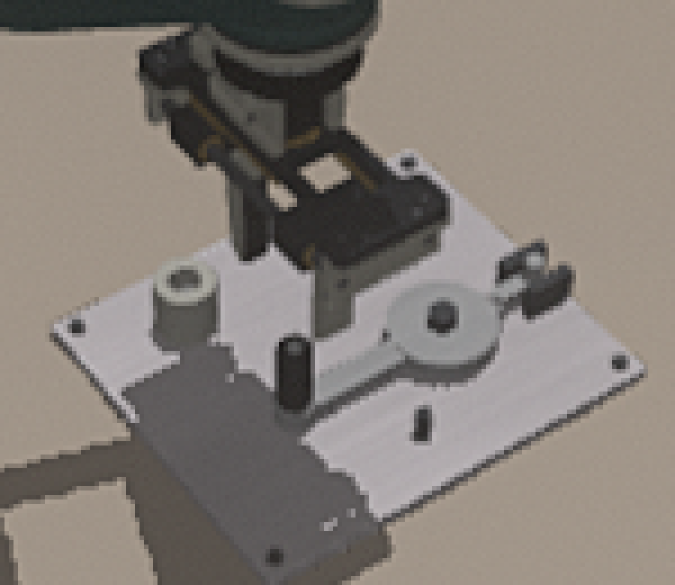

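The sleeve sits over the post at crop (185,300), with the post visible in its bore. The roller at (293,370) is free, so I'll descend over it and grip.

drive_tool:
  translation:
    - [0.004,0.001,0.05]
    - [0.004,0.001,0.1]
    - [0.004,0.001,0.15]
    - [0.004,0.001,0.185]
    - [0.004,0.001,0.197]
    - [0.004,0.001,0.197]
  spin: [0,0,0,0,0,0]

```text
clock: 10.02
eef_pos: [0.5532, 0.0486, 0.055]
orientation: [[0.94, 0.342, -0.0], [0.342, -0.94, 0.0], [-0.0, -0.0, -1.0]]
contact_force: [0.1, -0.2, -0.0]
opening: 0.065
gripper_force: 0.0
```

drive_tool:
  translation:
    - [0,0,0]
    - [0,0,0]
    - [0,0,0]
    - [0,0,0]
    - [0,0,0]
    - [0,0,0]
    - [0,0,0]
  spin: [0,0,0,0,0,0,0]
  gripper: 1
  force: 20

```text
clock: 10.9
eef_pos: [0.5532, 0.0483, 0.0551]
orientation: [[0.94, 0.342, 0.0], [0.342, -0.94, -0.0], [0.0, 0.0, -1.0]]
contact_force: [0.7, -5.1, 0.6]
opening: 0.0215
gripper_force: 20.0
```

Run:
```python
from h import *
go(.553,.0486,.055)
R=.11;p=np.array([.6562,.0866]);s=sense();o=s["eef_pos"];O=s["orientation"]
r=np.linalg.norm(o[:2]-p);a0=np.arctan2(*(p-o[:2])[::-1]);print("r",r,"ang",np.degrees(a0))
# arc from here: rotate TCP about the pivot with radius .110
for th in np.arange(.05,.621,.05).tolist()+[.57,.58]:
    a=.3531+th;q=p-R*np.array([np.cos(a),np.sin(a)])
    # keep the present offset from the nominal roller
    q0=p-R*np.array([np.cos(.3531),np.sin(.3531)])
    d=np.r_[q-q0,0];print(round(th,2),(O.T@d/.4)[:2].round(3),"spin",round(-np.degrees(th)/45,3))
```

```text
t 10.9 pos [0.5532 0.0483 0.0551] F [ 0.7 -5.1  0.6] open 0.0215
yaw 19.98 shares [-0.0002 -0.0008  0.0002]
r 0.10990080525014038 ang 20.379739520889874
0.05 [0.    0.014] spin -0.064
0.1 [0.001 0.027] spin -0.127
0.15 [0.003 0.041] spin -0.191
0.2 [0.006 0.055] spin -0.255
0.25 [0.009 0.068] spin -0.318
0.3 [0.013 0.081] spin -0.382
0.35 [0.017 0.094] spin -0.446
0.4 [0.022 0.107] spin -0.509
0.45 [0.028 0.119] spin -0.573
0.5 [0.034 0.132] spin -0.637
0.55 [0.041 0.144] spin -0.7
0.6 [0.049 0.155] spin -0.764
0.57 [0.044 0.148] spin -0.726
0.58 [0.046 0.151] spin -0.738
```

drive_tool:
  translation:
    - [0,0.014,0]
    - [0.001,0.027,0]
    - [0.003,0.041,0]
    - [0.006,0.055,0]
    - [0.009,0.068,0]
    - [0.013,0.081,0]
    - [0.017,0.094,0]
    - [0.022,0.107,0]
    - [0.028,0.119,0]
    - [0.034,0.132,0]
    - [0.041,0.144,0]
    - [0.041,0.144,0]
  spin: [-0.064,-0.127,-0.191,-0.255,-0.318,-0.382,-0.446,-0.509,-0.573,-0.637,-0.7,-0.7]

```text
clock: 12.4
eef_pos: [0.5874, 0.0001, 0.055]
orientation: [[0.622, 0.783, -0.003], [0.783, -0.622, 0.001], [-0.001, -0.002, -1.0]]
contact_force: [-11.5, 0.1, 6.8]
opening: 0.0214
gripper_force: 20.0
```

Run:
```python
from h import *
s=sense();o=s["eef_pos"];p=np.array([.6562,.0866]);d=p-o[:2]
print(np.linalg.norm(d),"theta",np.arctan2(d[1],d[0])-.3531,"opening",s["opening"],"tool F",s["orientation"].T@s["contact_force"])
a=get_image("side")[:,:,::-1]
cv2.imwrite("pics/g5.png",cv2.resize(a[120:250,240:390],None,fx=4.5,fy=4.5,interpolation=3))
```

```text
0.11048574371638016 theta 0.5455029022383966 opening 0.021432294059202224 tool F [-7.05945188 -9.10185936 -6.75462603]
```

View pics/g5.png

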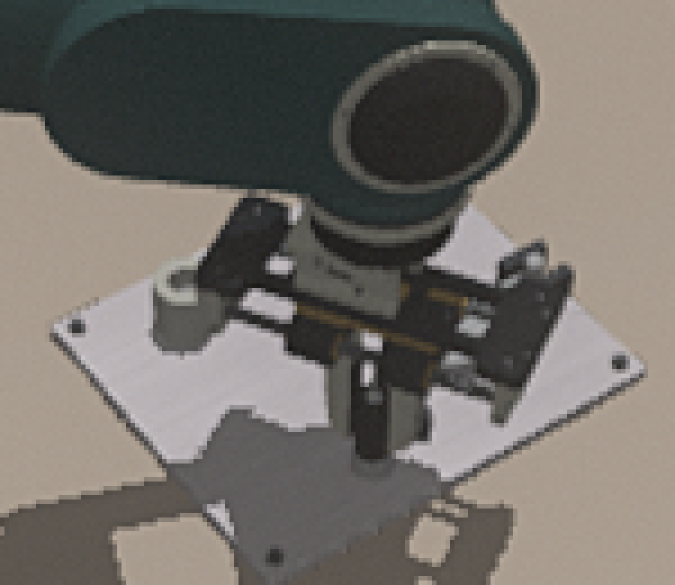

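Roller gripped at crop (372,420) and the arm swung back to about 0.545 rad, past the click. The sleeve at (185,310) still sits on its post. I'll go a little nearer the stop.

drive_tool:
  translation:
    - [0,0.005,0]
    - [-0.001,0.01,0]
    - [-0.001,0.01,0]
    - [-0.001,0.01,0]
    - [-0.001,0.01,0]
    - [-0.001,0.01,0]
  spin: [-0.022,-0.045,-0.045,-0.045,-0.045,-0.045]

```text
clock: 13.2
eef_pos: [0.5903, -0.0022, 0.055]
orientation: [[0.595, 0.804, -0.002], [0.804, -0.595, 0.001], [-0.0, -0.002, -1.0]]
contact_force: [-8.5, 2.8, 4.7]
opening: 0.0216
gripper_force: 20.0
```

Run:
```python
from h import *
s=sense();o=s["eef_pos"];p=np.array([.6562,.0866]);d=p-o[:2]
print(np.linalg.norm(d),"theta",np.arctan2(d[1],d[0])-.3531,"tool F",s["orientation"].T@s["contact_force"])
```

```text
0.11055072182650705 theta 0.5790347449440405 tool F [-2.84774884 -8.49617839 -4.71925383]
```

```bash
python3 -c "
from rig import *
print(hand_in())"
```

```text
the job is handed in; nothing more can be done
None
```

I set the middle-sized white sleeve on the post, seated and released, and handed the job in with the gripper holding the tensioner arm back at about 0.58 rad of its 0.62 stop. That is well past the click at 0.41, though I inferred the click from the angle and did not see the pawl itself.

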